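# Lay out the coated slides on their drying holders, lightest first

## Task

Lay the three coated slides out to dry, one after another from the lightest coating to the darkest (tan, then brown, then black), so that no dark residue gets onto a lighter one: lay each, coating up, flat and lengthwise in the middle of the pad between the end stops of the holder whose colour chip matches its coating. Set each one down and let go of it there, do not drop it, and leave the uncoated slide, the beaker and the blue-capped vial where they are.

Things in the scene. Friction and masses are not known exactly. Their poses are not given: they have to be found in the camera images.
- tan_slide: Loose slide with a light tan (sandy orange-brown) coating, a rectangle on its upper face: glass in a white carrier, a flat block 28 mm wide (x), 52 mm long (y), 8 mm thick, about 20 g. Origin: centre of the underside; z up, out of the coated face. Lies on the worktop at any of four places, its length within 45 degrees of world y. Grip it across its width.
- brown_slide: Loose slide with a dark brown coating, a rectangle on its upper face: glass in a white carrier, a flat block 28 mm wide (x), 52 mm long (y), 8 mm thick, about 20 g. Origin: centre of the underside; z up, out of the coated face. Lies on the worktop at any of four places, its length within 45 degrees of world y. Grip it across its width.
- black_slide: Loose slide with a black coating, a rectangle on its upper face: glass in a white carrier, a flat block 28 mm wide (x), 52 mm long (y), 8 mm thick, about 20 g. Origin: centre of the underside; z up, out of the coated face. Lies on the worktop at any of four places, its length within 45 degrees of world y. Grip it across its width.
- tan_holder: Fixed grey drying holder with a light tan (sandy orange-brown) chip (34x22 mm, white frame). Origin: under the middle of its pad, worktop height; x: length, y: width. Pad 46 mm wide, top at 8 mm, long sides open; stops from x=-34 to -39 and 34 to 39 mm rise 5 mm above the pad (68 mm clear). Chip beyond the -x stop, nearer the robot (ends at x=-68 mm). Slide lies with its length along x. Order on the bench varies; yaw up to 17 deg
- brown_holder: Fixed grey drying holder with a dark brown chip (34x22 mm, white frame). Origin: under the middle of its pad, worktop height; x: length, y: width. Pad 46 mm wide, top at 8 mm, long sides open; stops from x=-34 to -39 and 34 to 39 mm rise 5 mm above the pad (68 mm clear). Chip beyond the -x stop, nearer the robot (ends at x=-68 mm). Slide lies with its length along x. Order on the bench varies; yaw up to 17 deg
- black_holder: Fixed grey drying holder with a black chip (34x22 mm, white frame). Origin: under the middle of its pad, worktop height; x: length, y: width. Pad 46 mm wide, top at 8 mm, long sides open; stops from x=-34 to -39 and 34 to 39 mm rise 5 mm above the pad (68 mm clear). Chip beyond the -x stop, nearer the robot (ends at x=-68 mm). Slide lies with its length along x. Order on the bench varies; yaw up to 17 deg
- plain_slide: Loose uncoated slide, the same carrier as the coated ones (28 x 52 x 8 mm) with pale greenish clear glass instead of a coating; lies at one of the same four places; stays where it is. Origin: centre of its underside.
- beaker: Empty clear glass beaker, 43 mm across, 56 mm high, standing behind the work; stays where it is. Origin: centre of its underside.
- blue_cap_vial: Glass vial with blue screw cap, 28 mm across, 56 mm high, standing to the left of the holders; stays where it is. Origin: centre of its underside.
Mind the look-alikes: they are no part of the job. Leave any red look-alike of the tan_slide alone.

How it is judged:
On the way, in this order (a step that is already met when the one before it is completed fails the run):
1. the tan slide lies released on the holder with the tan chip (horizontal distance between tan_slide and tan_holder below 0.012 m and z of tan_slide in the frame of tan_holder between 0.004 and 0.0115 m and angle between tan_slide's own z axis and vertical below 0.12 rad and angle between the y axis of tan_slide and the x axis of tan_holder, either way round below 0.26 rad and linear speed of tan_slide below 0.03 m/s and contact force between the fingers and tan_slide below 0.1 N), for 0.2 s.
2. the brown slide lies released on the holder with the brown chip (horizontal distance between brown_slide and brown_holder below 0.012 m and z of brown_slide in the frame of brown_holder between 0.004 and 0.0115 m and angle between brown_slide's own z axis and vertical below 0.12 rad and angle between the y axis of brown_slide and the x axis of brown_holder, either way round below 0.26 rad and linear speed of brown_slide below 0.03 m/s and contact force between the fingers and brown_slide below 0.1 N), for 0.2 s.
3. the black slide lies released on the holder with the black chip (horizontal distance between black_slide and black_holder below 0.012 m and z of black_slide in the frame of black_holder between 0.004 and 0.0115 m and angle between black_slide's own z axis and vertical below 0.12 rad and angle between the y axis of black_slide and the x axis of black_holder, either way round below 0.26 rad and linear speed of black_slide below 0.03 m/s and contact force between the fingers and black_slide below 0.1 N), for 0.2 s.
At the end, for the whole second after the job is handed in: Laid in the order tan, brown, black, each slide rests released on the holder of its colour: centre within 12 mm of the pad's middle, underside 4 to 11.5 mm above the worktop, coating up and level within 7 degrees, length within 15 degrees of the holder's length (all of step 1 and all of step 2 and all of step 3); the robot touches nothing.
It fails at once if the uncoated slide is moved by more than 12 mm or tipped (distance of plain_slide from where it was at the start of the episode above 0.012 m or angle between plain_slide's own z axis and vertical above 0.4 rad).
It fails at once if the beaker is moved by more than 12 mm or tipped (distance of beaker from where it was at the start of the episode above 0.012 m or angle between beaker's own z axis and vertical above 0.4 rad).
It fails at once if the blue-capped vial is moved by more than 12 mm or tipped (distance of blue_cap_vial from where it was at the start of the episode above 0.012 m or angle between blue_cap_vial's own z axis and vertical above 0.4 rad).
It fails at once if a coated slide is dropped or thrown (moves faster than 0.7 m/s, a fall of about 25 mm, out of the fingers) ((linear speed of tan_slide above 0.7 m/s and contact force between the fingers and tan_slide below 0.05 N) or (linear speed of brown_slide above 0.7 m/s and contact force between the fingers and brown_slide below 0.05 N) or (linear speed of black_slide above 0.7 m/s and contact force between the fingers and black_slide below 0.05 N)).
It also fails if it takes over 80 s, if anything falls off the work surface, if the arm or the gripper's body presses on something with over 40 N, if the wrist force passes 120 N, or if a joint passes its speed limit or range.

## Robot

A 6-joint arm with a two-finger parallel gripper is mounted at the origin on a cart in front of the work surface, level with it; the furniture and walls round the work are solid. World frame = base frame: x ahead of the robot, y to its left, z up, the work surface at z = 0. Lengths are in m, angles in rad, forces in N, time in s.
With the tool pointing down it reaches from about 0.25 to 0.725 m from the base axis. Payload 4 kg.
Tool frame: the origin (TCP) lies at the very end of the fingers, on their centre line; the grasp point (between the pads) lies 19 mm behind it (arm.hold_point_z is the distance from the TCP to the grasp point, in m); z points along the fingers, y is the direction in which the jaws open and shut (so a half turn about z gives the same grasp; the last joint's range is limited). The gripper opens to 85 mm and grips with 20 to 120 N. Pads are 22 mm wide; open, the fingers measure 114 mm over their backs; the gripper's body (76 mm by 85 mm) begins 54 mm behind the grasp point. The pads swing forward as they close: fully open they stand 13 mm farther back than shut.
Start: joints at [1.218, 0.241, 0.005, 1.335, 0, 1.571], TCP at [0.173, 0.469, 0.231] pointing down, gripper open.
Joint ranges: [-2.72, 2.72], [-1.05, 1.87], [-1.09, 1.28], [-1.99, 2.15], [-1.42, 1.44], [-3.14, 3.14]. Speed limits (rad/s): [2.79, 2.79, 3.14, 3.14, 3.14, 3.14].

## Interface

Orientations are given as a 3x3 rotation matrix whose columns are the frame's x, y, z axes.
In Python, from bench import sense, imaging, arm gives the robot as it stands.
- The arm moves only by the tool carry_out, never from a script. Its argument "deltas" is text: rows parted by semicolons, each of 4 numbers parted by spaces: the shift along the tool's x, y, z in units of 0.05 m (1.0 is 0.05 m), then the turn about the tool's z in units of 0.12 rad (1.0 is 0.12 rad). A call has 1 to 12 rows; each row shifts and turns the commanded pose from where the row before left it, along the tool's axes as they then stand; what a row does not reach is not made up. A row lasts 1/10 s, in which the tool goes at most 50 mm and 8.59 degrees, less where a joint would pass 70% of its speed; a pose out of reach is approached as far as the arm can. A call with a number of a shift or a turn outside -1 to 1 is refused whole. A call with a gripper value outside its range is refused whole. "jaw" is the finger opening in mm, from 0 to 85.4, set as the call begins (left out, the last holds). The fingers move at their own pace and stop on an object; "squeeze" is the grip in N (left out, the last holds). Time passes only in rows, so rows that do not move let the fingers close. It gives the time, the measured TCP pose, the force and the opening at its end, in the units of the state.
- sense(): the state, without advancing time (a new reading comes with each control period).
- imaging.read_camera(name): name is "scene" or "top" or "wrist"; returns the picture (400x640x3 uint8, red, green, blue); there is no depth.
- imaging.camera_params(name): a dict with "fx", "fy", "cx", "cy" (pixels), "R" (3x3) and "t" (3): a world point X has camera coordinates R X + t; the wrist camera has in their place "tool_from_camera" (4x4, takes a point from camera to tool coordinates, whose origin is the TCP and whose axes are the flange's). Camera axes: x right, y down, z forward; pixel columns grow to the right and rows downward; lengths in m; the calibration is good to about 2 mm. The wrist camera is an equidistant fisheye: a pixel r from the principal point sees the ray r / f radians off the axis. A picture is of the moment at which its call begins: read the wrist's pose just before it. camera_params takes no time and is no camera call.
- arm.job_done(): hands the job in, once; it reports no verdict.
Trained networks look in the newest picture that a camera, given by its name, has taken for a name from the list of things; names that differ only in an ending like _2 or _b are one class to them, and where a whole thing is asked for, a point or a joint stands for the part that bears it (a point fixed in the world has none). Each returns a list of dicts, best first, with "confidence" (0 to 1); they miss things now and then, are a little off and sometimes report something else, mostly with a low value. They report only what shows in the picture. A call takes as long as a camera call. They do not tell look-alikes from the thing itself.
- imaging.recognise(camera, name): "extent" ([left, top, right, bottom] in pixels, round what is visible of it).
- imaging.trace(camera, name): "region" (400x640 bool, what is visible of it) and "extent" ([left, top, right, bottom] in pixels, round what is visible of it).
- imaging.mark_of(camera, name): "pixel" ([row, column] in pixels: a listed point, or the origin of a listed thing).
The state is a dict: "time": time; "qpos": joint angles; "qd": joint speeds; "tau": joint torques, N m; "eef_pos": TCP position; "eef_rot": TCP orientation; "ft_force": force on the tool from outside, world axes, zero at the start; "wrist_torque": the same for the moment, N m; "grip_width": opening from 0.0 (shut) to 1.0 (fully open).
Only numpy, scipy, OpenCV 4.12 (cv2) and the standard library are available. Lean on these libraries where they do the work, as an engineer would, in place of code of your own. Each camera call takes 0.05 s, during which the arm holds its last target.

## Working session

There is one attempt and no reset: what is moved stays moved. The work goes in short steps, Python scripts to look and compute and a tool call to move; the robot and the scene stay as the last step left them, time stands still between calls to the robot, and variables do not carry over. Pictures are saved under pics/ and viewed, and the job is handed in when it is done.

Besides the shell and the picture viewer there is one more tool, called after "Call:" as a command line: name --argument value ..., lists and objects as JSON in quotes. carry_out: Moves the arm, as the interface text tells. Its arguments: {"type":"object","properties":{"deltas":{"type":"string"},"jaw":{"type":"number"},"squeeze":{"type":"number"}},"required":["deltas"]}

```bash
ls; mkdir -p pics; python3 - <<'E'
from bench import sense, imaging, arm
import cv2
for n in ["top","scene"]:
    im=imaging.read_camera(n); cv2.imwrite(f"pics/{n}0.png",im[:,:,::-1])
    print(n,imaging.camera_params(n))
s=sense(); print(s['time'],s['eef_pos'],s['eef_rot'],s['grip_width'],arm.hold_point_z)
E
```

```text
pics
top {'fx': 496.4764372229367, 'fy': 496.4764372229367, 'cx': 319.2431474049421, 'cy': 195.40593507331857, 'R': array([[-0.00528236, -0.99997755, -0.00412257],
       [-0.99196651,  0.00576102, -0.12636953],
       [ 0.12639044,  0.00342192, -0.99197467]]), 't': array([0.04514496, 0.5404966 , 1.44291564])}
scene {'fx': 372.9059303491954, 'fy': 372.9059303491954, 'cx': 324.99128023460486, 'cy': 198.95752492221357, 'R': array([[ 0.89152741, -0.45224666, -0.02553102],
       [-0.25589637, -0.45634561, -0.85221226],
       [ 0.37375918,  0.76630388, -0.5225729 ]]), 't': array([-0.44578055,  0.20207559,  0.83039792])}
0.1 [0.17255965 0.46869385 0.2305196 ] [[-9.38410834e-01  3.45520877e-01 -6.55785321e-04]
 [ 3.45521499e-01  9.38409242e-01 -1.72888772e-03]
 [ 1.80282040e-05 -1.84899489e-03 -9.99998290e-01]] 1.0003164855248647 0.0187
```

View pics/top0.png

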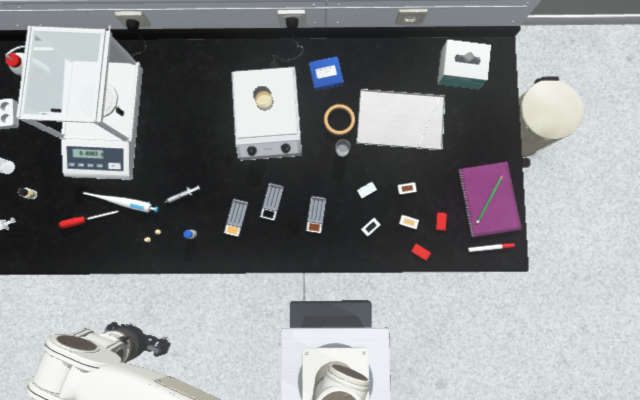

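View pics/scene0.png

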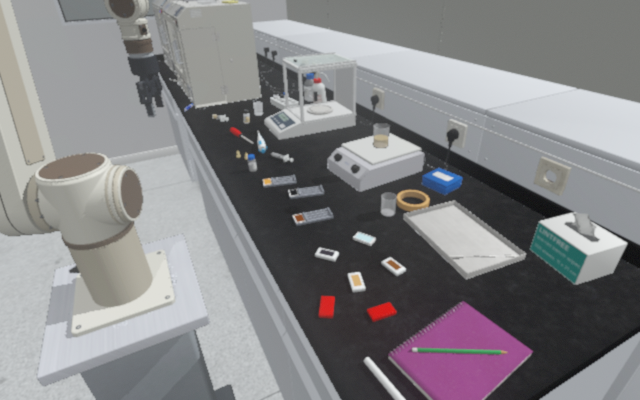

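The top view shows these things (column, row):
- **Slides:** plain (367,189), brown (407,188), tan (409,222), black (371,227).
- **Red look-alikes:** (441,221) and (421,252).
- **Holders:** tan (236,217), black (272,202), brown (316,215).

Next I'll enlarge the view and run the networks.

```bash
cat > h.py <<'E'
import numpy as np, cv2
from bench import sense, imaging, arm
def ray_plane(cam,u,v,z):
    p=imaging.camera_params(cam); R,t=p['R'],p['t']
    d=R.T@np.array([(u-p['cx'])/p['fx'],(v-p['cy'])/p['fy'],1]); c=-R.T@t
    return c+d*(z-c[2])/d[2]
def wrist_pt(s,u,v,z,p):
    T=np.array(p['tool_from_camera']); dx,dy=u-p['cx'],v-p['cy']
    r=np.hypot(dx,dy); th=r/p['fx']
    d=np.array([np.sin(th)*dx/max(r,1e-9),np.sin(th)*dy/max(r,1e-9),np.cos(th)])
    R=s['eef_rot']; d=R@T[:3,:3]@d; c=s['eef_pos']+R@T[:3,3]
    return c+d*(z-c[2])/d[2]
E
python3 - <<'E'
from h import *
im=imaging.read_camera("top")
cv2.imwrite("pics/topc.png",cv2.resize(im[150:270,210:450],None,fx=3.3,fy=3.3,interpolation=cv2.INTER_CUBIC)[:,:,::-1])
for n,z in [("tan_slide",.008),("brown_slide",.008),("black_slide",.008),("plain_slide",.008),("tan_holder",.01),("brown_holder",.01),("black_holder",.01)]:
    for o in imaging.trace("top",n)[:3]:
        m=o['region'].astype(np.uint8); 
        pts=np.argwhere(m)[:,::-1].astype(float)
        w=np.array([ray_plane("top",u,v,z)[:2] for u,v in pts])
        (c,sz,a)=cv2.minAreaRect((w*1000).astype(np.float32))
        e=np.linalg.eigh(np.cov((w-w.mean(0)).T))[1][:,1]
        print(n,round(o['confidence'],2),[int(k) for k in o['extent']],np.round(w.mean(0),4),np.round(c,1),np.round(sz,1),"long axis deg",round(np.degrees(np.arctan2(e[1],e[0]))%180,1))
E
```

```text
tan_slide 0.74 [400, 217, 418, 228] [ 0.4626 -0.2265] [ 462.2 -226.3] [50.9 26.8] long axis deg 71.2
tan_slide 0.68 [438, 214, 446, 230] [ 0.464  -0.3234] [ 464.2 -322.9] [29.5 52.5] long axis deg 171.3
tan_slide 0.53 [414, 243, 433, 259] [ 0.3725 -0.2613] [ 373.2 -261.1] [53.7 30.8] long axis deg 57.7
brown_slide 0.63 [398, 182, 419, 192] [ 0.5651 -0.2251] [ 565.2 -224.9] [31.1 55.5] long axis deg 99.5
plain_slide 0.63 [361, 183, 376, 198] [ 0.5611 -0.1022] [ 561.  -102.1] [29.9 54.6] long axis deg 118.3
tan_holder 0.65 [225, 202, 247, 238] [0.4779 0.2935] [478.2 293.5] [ 46.8 105.7] long axis deg 164.9
brown_holder 0.65 [305, 196, 325, 232] [0.4854 0.0524] [486.6  51.6] [ 48.4 107.3] long axis deg 172.7
black_holder 0.58 [258, 184, 282, 219] [0.5247 0.1857] [525.5 186.2] [ 47.7 108.1] long axis deg 164.9
```

View pics/topc.png

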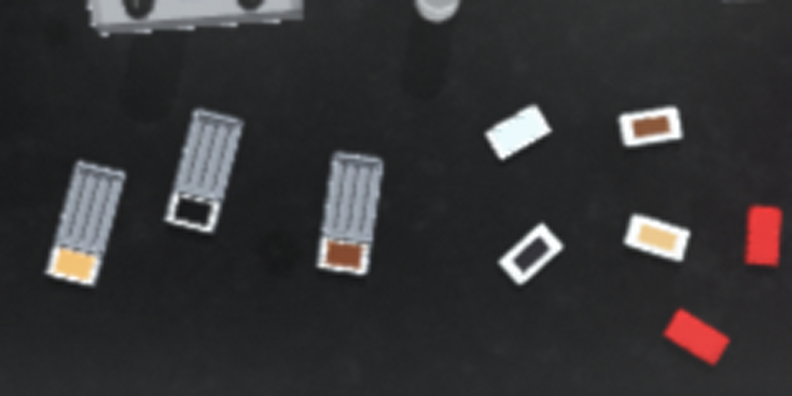

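Candidates by colour: the tan slide is at crop (657,237), white-framed with a tan coating. The two red blocks at (762,236) and (697,337) are look-alikes, so I leave them. Brown is at (650,127), black at (531,253) and plain at (518,131). The chips read tan left, black middle, brown right. I'm moving over the tan slide now.

Call:
carry_out --deltas "0 0 0 1;0 0 0 1;0 0 0 1;0 0 0 1;0 0 0 1;0 0 0 1;0 0 0 1;0 0 0 1;0 0 0 1;0 0 0 1;0 0 0 1;0 0 0 1"

```text
time: 1.7
eef_pos: [0.1728, 0.4692, 0.2314]
eef_rot: [[0.225, 0.974, 0.0], [0.974, -0.225, 0.0], [0.0, -0.0, -1.0]]
ft_force: [-1.1, -0.3, 0.5]
grip_width: 1.002
```

Call:
carry_out --deltas "0 0 0 0.9;-0.5 0.44 0.05 0;-0.5 0.44 0.05 0;-0.5 0.44 0.05 0;-0.5 0.44 0.05 0;-0.5 0.44 0.05 0;-0.5 0.44 0.05 0;-0.5 0.44 0.05 0;-0.5 0.44 0.05 0;-0.5 0.44 0.05 0;-0.5 0.44 0.05 0;-0.5 0.44 0.05 0"

```text
time: 2.9
eef_pos: [0.313, 0.1294, 0.204]
eef_rot: [[0.324, 0.946, 0.001], [0.946, -0.324, 0.0], [0.001, 0.001, -1.0]]
ft_force: [0.2, 0.3, -0.3]
grip_width: 1.002
```

Call:
carry_out --deltas "-0.5 0.44 0 0;-0.5 0.44 0 0;-0.5 0.44 0 0;-0.5 0.44 0 0;-0.5 0.44 0 0;-0.5 0.44 0 0;-0.5 0.44 0 0;-0.5 0.44 0 0;-0.5 0.44 0 0;-0.5 0.44 0 0;0 0 0 0;0 0 0 0" --jaw 50

```text
time: 4.1
eef_pos: [0.4395, -0.1775, 0.2035]
eef_rot: [[0.325, 0.946, -0.001], [0.946, -0.325, 0.001], [0.0, -0.001, -1.0]]
ft_force: [-0.6, 0.1, 0.6]
grip_width: 0.586
```

```bash
python3 - <<'E'
from h import *
s=sense(); p=imaging.camera_params("wrist"); im=imaging.read_camera("wrist")
cv2.imwrite("pics/w1.png",im[:,:,::-1]); print(s['time'],s['eef_pos'],s['eef_rot'],s['qpos'],s['grip_width']); print(p)
np.save('w1.npy',im)
E
```

```text
4.1 [ 0.43949037 -0.17754099  0.20345497] [[ 3.25446327e-01  9.45560152e-01 -8.29205892e-04]
 [ 9.45560445e-01 -3.25445838e-01  6.72182716e-04]
 [ 3.65727585e-04 -1.00282369e-03 -9.99999430e-01]] [-3.84124297e-01  2.04761778e-01 -1.14736923e-01  1.25231830e+00
  3.12455974e-04  1.51815542e+00] 0.5857623669909575
{'fx': 309.70691628693146, 'fy': 309.70691628693146, 'cx': 326.06508775081846, 'cy': 204.93096789942118, 'tool_from_camera': array([[-6.46323138e-04, -9.65809472e-01, -2.59252090e-01,
         6.49068651e-02],
       [ 9.99999739e-01, -5.40509139e-04, -4.79433449e-04,
         2.68067646e-04],
       [ 3.22913243e-04, -2.59252332e-01,  9.65809569e-01,
        -1.41997483e-01],
       [ 0.00000000e+00,  0.00000000e+00,  0.00000000e+00,
         1.00000000e+00]])}
```

View pics/w1.png

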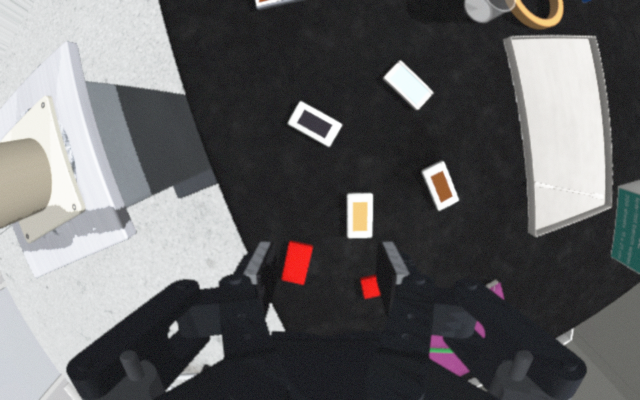

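The wrist view shows tan at (360,215), brown at (440,186), black at (315,124) and plain at (408,85). The red blocks are at (297,263) and (370,287). I'll measure all four slides from this picture.

```bash
cat >> h.py <<'E'
def rect_w(s,p,im,u,v,z=.008,thr=130,win=45):
    """rectangle of the bright-framed part around (u,v), in world at height z"""
    g=im.min(2); m=(g>thr).astype(np.uint8)
    n,l,st,ce=cv2.connectedComponentsWithStats(m)
    best=None
    for i in range(1,n):
        x,y,w,h,a=st[i]
        if a>80 and w<110 and h<110 and x-2<=u<=x+w+2 and y-2<=v<=y+h+2 and (best is None or a>st[best][4]): best=i
    if best is None: return None
    cs=max(cv2.findContours((l==best).astype(np.uint8),cv2.RETR_EXTERNAL,cv2.CHAIN_APPROX_NONE)[0],key=len)[:,0]
    w=np.array([wrist_pt(s,a,b,z,p)[:2] for a,b in cs.astype(float)])
    c,sz,_=cv2.minAreaRect((w*1000).astype(np.float32)); bx=cv2.boxPoints((c,sz,_))
    e1,e2=bx[1]-bx[0],bx[2]-bx[1]; e=e1 if np.linalg.norm(e1)>np.linalg.norm(e2) else e2
    return np.round(c,1),np.round(sz,1),round(np.degrees(np.arctan2(e[1],e[0]))%180,1)
E
python3 - <<'E'
from h import *
s=sense(); p=imaging.camera_params("wrist"); im=np.load('w1.npy')
for n,u,v in [("tan",360,215),("brown",440,186),("black",315,124),("plain",408,85)]:
    print(n,rect_w(s,p,im,u,v))
im=imaging.read_camera("top"); m=cv2.resize(im[200:245,355:435],None,fx=9,fy=9)
cv2.imwrite("pics/tsl.png",m[:,:,::-1])
E
```

```text
tan (array([ 463.1, -225.7]), array([53.9, 29.4]), np.float32(72.3))
brown (array([ 564.7, -222.8]), array([30., 54.]), np.float32(98.5))
black (array([ 448.5, -110.9]), array([29.3, 53.3]), np.float32(131.5))
plain (array([ 560.7, -101.3]), array([29.3, 53. ]), np.float32(118.8))
```

View pics/tsl.png

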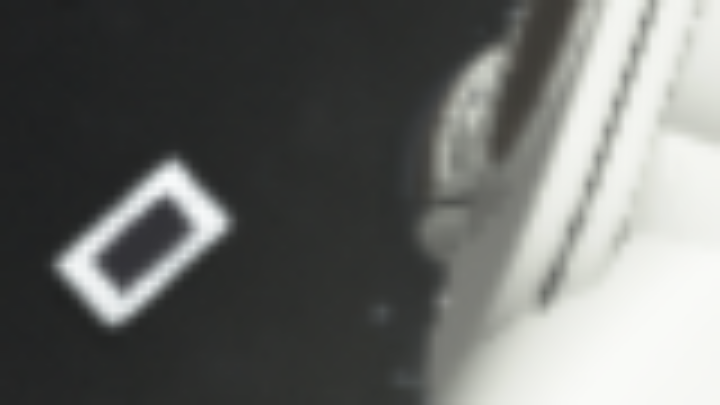

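Both cameras agree on the tan slide: (463,−226) mm, length at 72°. The enlarged crop confirms the black slide, and the wrist view confirms the tan one. I'm going down to the tan slide.

Call:
carry_out --deltas "0 0 0 -0.15;-0.4 0.4 0 0;-0.38 0.35 0 0;0 0 0.45 0;0 0 0.45 0;0 0 0.45 0;0 0 0.45 0;0 0 0.45 0;0 0 0.45 0;0 0 0.45 0;0 0 0 0;0 0 0 0" --jaw 50

```text
time: 5.4
eef_pos: [0.4633, -0.2251, 0.0467]
eef_rot: [[0.306, 0.952, -0.001], [0.952, -0.306, 0.0], [0.0, -0.001, -1.0]]
ft_force: [-0.1, -0.4, -0.2]
grip_width: 0.584
```

```bash
python3 - <<'E'
from h import *
s=sense(); im=imaging.read_camera("wrist")
cv2.imwrite("pics/w2.png",im[:,:,::-1]); print(s['time'],s['eef_pos'],s['eef_rot'][:2,1],s['grip_width'])
E
```

```text
5.4 [ 0.46333416 -0.22509989  0.04665388] [ 0.95215805 -0.30560539] 0.5840012959493573
```

View pics/w2.png

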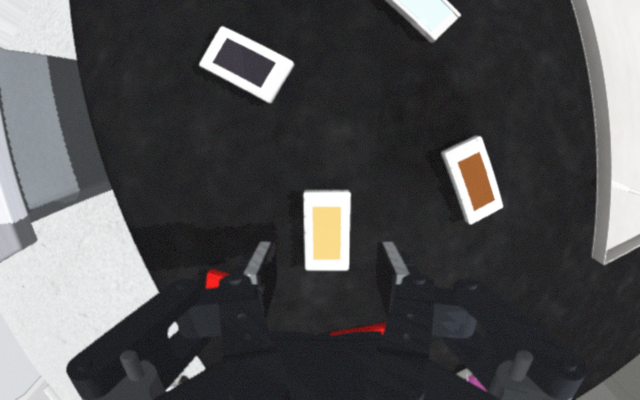

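The tan slide at (327,230) sits centred and square between the fingers. I'll descend to about 2 mm and close.

Call:
carry_out --deltas "0 0 0.3 0;0 0 0.3 0;0 0 0.2 0;0 0 0.1 0;0 0 0 0;0 0 0 0"

```text
time: 6.05
eef_pos: [0.4639, -0.2261, 0.002]
eef_rot: [[0.307, 0.952, 0.001], [0.952, -0.307, -0.0], [-0.0, 0.001, -1.0]]
ft_force: [0.6, -0.7, -0.6]
grip_width: 0.586
```

Call:
carry_out --deltas "0 0 0 0;0 0 0 0;0 0 0 0;0 0 0 0;0 0 0 0;0 0 0 0;0 0 0 0;0 0 0 0" --jaw 15 --squeeze 30

```text
time: 6.85
eef_pos: [0.4641, -0.2262, 0.0021]
eef_rot: [[0.307, 0.952, 0.002], [0.952, -0.307, -0.001], [-0.0, 0.002, -1.0]]
ft_force: [-0.2, 1.5, 5.1]
grip_width: 0.316
```

Call:
carry_out --deltas "0 0 -0.1 0;0 0 -0.2 0;0 0 -0.3 0;0 0 -0.4 0;0 0 -0.4 0;0 0 -0.4 0;0 0 -0.2 0;0 0 0 0;0 0 0 0"

```text
time: 7.75
eef_pos: [0.4631, -0.2256, 0.1009]
eef_rot: [[0.307, 0.952, -0.001], [0.952, -0.307, 0.0], [0.0, -0.001, -1.0]]
ft_force: [-0.6, 0.2, -0.6]
grip_width: 0.311
```

```bash
python3 - <<'E'
from h import *
s=sense(); im=imaging.read_camera("wrist")
cv2.imwrite("pics/w3.png",im[:,:,::-1]); print(s['time'],s['eef_pos'],s['eef_rot'][:2,1],s['grip_width'])
E
```

```text
7.75 [ 0.46306352 -0.22564229  0.10090659] [ 0.95171074 -0.30699558] 0.31107990490727966
```

View pics/w3.png

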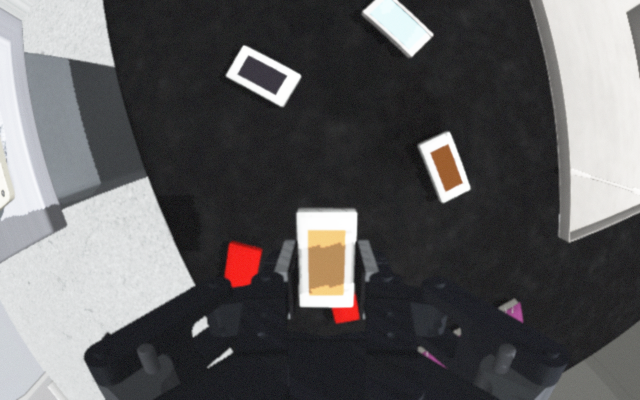

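The slide is held level. Next I rotate and carry it towards the holders, then take a look from there.

Call:
carry_out --deltas "0 0 0 -1;0 0 0 -1;0 0 0 -1;0 0 0 -1;0 0 0 -1;0 0 0 -1;0 0 0 -1;0 0 0 -1;0 0 0 -1;0 0 0 -1;0 0 0 -1;0 0 0 -1"

```text
time: 9.0
eef_pos: [0.4624, -0.2254, 0.0998]
eef_rot: [[-0.906, 0.424, -0.003], [0.424, 0.906, 0.001], [0.003, 0.0, -1.0]]
ft_force: [0.3, -0.1, -0.7]
grip_width: 0.314
```

Call:
carry_out --deltas "0 0 0 -0.8;0 0 0 -0.7;-0.1 0.4 -0.15 0;-0.1 0.6 -0.15 0;-0.1 0.6 -0.15 0;-0.1 0.6 -0.15 0;-0.1 0.6 -0.15 0;-0.1 0.6 -0.15 0;-0.1 0.6 -0.15 0;-0.1 0.6 -0.15 0;-0.1 0.6 -0.15 0;-0.1 0.6 -0.15 0"

```text
time: 10.2
eef_pos: [0.5866, 0.0424, 0.1749]
eef_rot: [[-0.966, 0.26, -0.003], [0.26, 0.966, -0.0], [0.003, -0.001, -1.0]]
ft_force: [0.1, -0.6, -0.8]
grip_width: 0.316
```

Call:
carry_out --deltas "0 0.6 0 0;0 0.6 0 0;0 0.6 0 0;0 0.6 0 0;0 0.3 0 0;0 0 0 0;0 0 0 0;0 0 0 0"

```text
time: 11.0
eef_pos: [0.6218, 0.17, 0.176]
eef_rot: [[-0.965, 0.261, -0.001], [0.261, 0.965, -0.001], [0.001, -0.001, -1.0]]
ft_force: [-0.7, -0.9, -0.7]
grip_width: 0.311
```

```bash
python3 - <<'E'
from h import *
s=sense(); im=imaging.read_camera("wrist"); np.save('w4.npy',im)
cv2.imwrite("pics/w4.png",im[:,:,::-1]); print(s['time'],s['eef_pos'],s['eef_rot'][:2,1],s['qpos'],s['grip_width'])
E
```

```text
11.0 [0.62176802 0.17004025 0.17603103] [0.26133752 0.96524693] [ 2.67198495e-01  5.58594783e-01  3.37343345e-01  1.35068386e+00
 -5.25159149e-04  5.31606926e-01] 0.3107230498306397
```

View pics/w4.png

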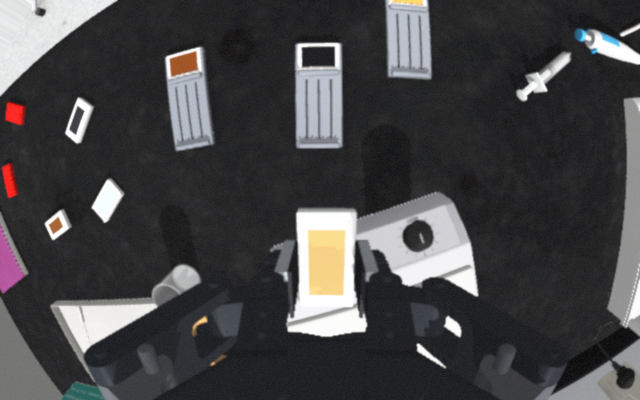

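The wrist view shows the holders: brown chip at (185,63), black chip at (319,56), tan chip at (407,2) and cut off at the top. I'll measure them and the held slide.

```bash
python3 - <<'E'
from h import *
s=sense(); p=imaging.camera_params("wrist"); im=np.load('w4.npy')
T=np.array(p['tool_from_camera'])
for n in ["tan_holder","brown_holder","black_holder"]:
    for o in imaging.trace("wrist",n)[:2]:
        m=o['region'].astype(np.uint8)
        cs=max(cv2.findContours(m,cv2.RETR_EXTERNAL,cv2.CHAIN_APPROX_NONE)[0],key=len)[:,0]
        w=np.array([wrist_pt(s,a,b,.010,p)[:2] for a,b in cs.astype(float)])
        c,sz,a=cv2.minAreaRect((w*1000).astype(np.float32)); bx=cv2.boxPoints((c,sz,a))
        e1,e2=bx[1]-bx[0],bx[2]-bx[1]; e=e1 if np.linalg.norm(e1)>np.linalg.norm(e2) else e2
        yaw=np.degrees(np.arctan2(e[1],e[0])); yaw=(yaw+90)%180-90
        ax=np.array([np.cos(np.radians(yaw)),np.sin(np.radians(yaw))])
        far=max(bx@ax)   # far end -> x=+39
        lat=np.array([-ax[1],ax[0]]); mid=ax*(far-39)+lat*(np.array(c)@lat)
        print(n,round(o['confidence'],2),[int(k) for k in o['extent']],np.round(sz,1),round(yaw,1),"pad mid",np.round(mid,1))
# held slide in tool frame
z=s['eef_pos'][2]+.006
r=rect_w(s,p,im,327,230,z=z); print("held",r, s['eef_pos']*1000)
E
```

```text
tan_holder 0.85 [386, 2, 433, 81] [46.8 88.5] -14.9 pad mid [494.9 289.9]
brown_holder 0.78 [165, 46, 217, 149] [ 48.7 107.5] -8.9 pad mid [502.8  53.4]
black_holder 0.92 [294, 43, 343, 150] [ 46.7 107.8] -14.3 pad mid [543.5 182.6]
held None [621.9165013  169.98792929 176.28654439]
```

```bash
python3 - <<'E'
from h import *
s=sense(); p=imaging.camera_params("wrist"); im=np.load('w4.npy')
cv2.imwrite("pics/held.png",cv2.resize(im[190:340,260:400],None,fx=4,fy=4)[:,:,::-1])
z=s['eef_pos'][2]+.006
for u,v in [(327,209),(327,231),(327,296),(327,308)]:
    print(u,v,np.round(s['eef_rot'].T@(wrist_pt(s,u,v,z,p)-s['eef_pos'])*1000,1))
E
```

```text
327 209 [26.9 -0.2 -6. ]
327 231 [16.2 -0.2 -6. ]
327 296 [-19.3  -0.2  -6. ]
327 308 [-26.8  -0.2  -6. ]
```

View pics/held.png

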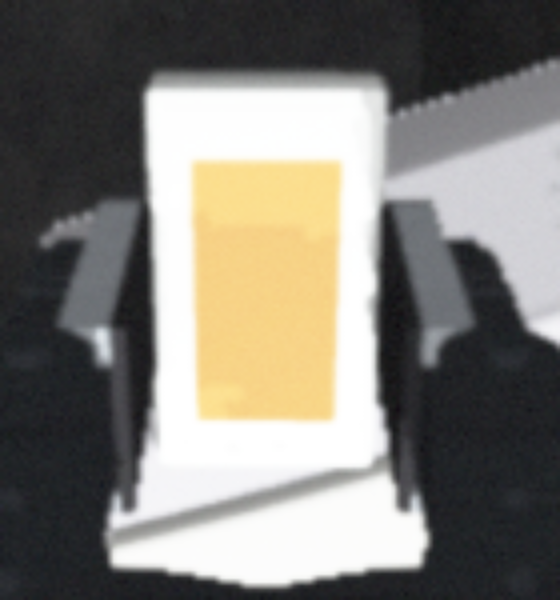

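The held slide is centred on the TCP to within about 1 mm. I'm moving above the tan pad at (493.5,290), yaw −15°.

Call:
carry_out --deltas "0.3 0.15 0 0;0.4 0.21 0 0;0.4 0.21 0 0;0.4 0.21 0 0;0.4 0.21 0 0;0.4 0.21 0 0;0.4 0.21 0 0;0.4 0.24 0 0;0 0 0 0;0 0 0 0"

```text
time: 12.2
eef_pos: [0.4939, 0.2914, 0.1767]
eef_rot: [[-0.966, 0.259, 0.001], [0.259, 0.966, -0.0], [-0.001, 0.0, -1.0]]
ft_force: [0.0, -0.5, -1.0]
grip_width: 0.312
```

Call:
carry_out --deltas "0 0 0.3 0;0 0 0.4 0;0 0 0.4 0;0 0 0.4 0;0 0 0.4 0;0 0 0.4 0;0 0 0.3 0;0 0 0 0;0 0 0 0"

```text
time: 13.1
eef_pos: [0.4945, 0.2908, 0.0464]
eef_rot: [[-0.965, 0.261, -0.0], [0.261, 0.965, -0.0], [-0.0, -0.0, -1.0]]
ft_force: [-0.0, 0.9, 0.2]
grip_width: 0.313
```

```bash
python3 - <<'E'
from h import *
s=sense(); im=imaging.read_camera("wrist"); np.save('w5.npy',im)
cv2.imwrite("pics/w5.png",im[:,:,::-1]); print(s['time'],s['eef_pos'],s['eef_rot'][:2,1],s['grip_width'])
E
```

```text
13.1 [0.49454601 0.29081415 0.04644852] [0.26106638 0.96532081] 0.31334101074278886
```

View pics/w5.png

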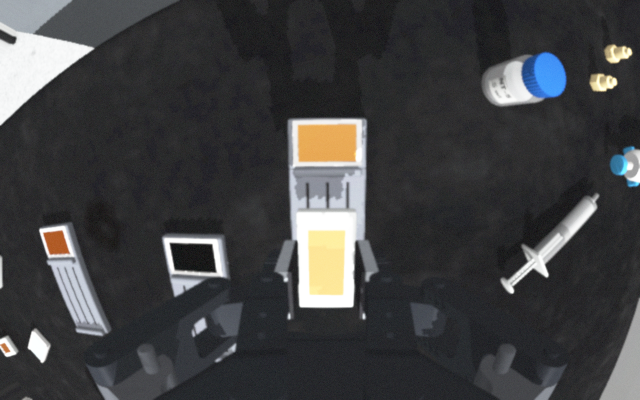

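```bash
python3 - <<'E'
from h import *
s=sense(); p=imaging.camera_params("wrist")
for u,v,z in [(327,119,.008),(327,119,.010),(291,168,.013),(364,168,.013),(291,175,.013),(366,119,.008),(289,119,.008)]:
    print(u,v,z,np.round(s['eef_rot'].T@(wrist_pt(s,u,v,z,p)-s['eef_pos'])*1000,1))
E
```

```text
327 119 0.008 [68.1 -0.  39. ]
327 119 0.01 [68. -0. 37.]
291 168 0.013 [ 40.1 -20.8  34. ]
364 168 0.013 [40.  21.2 34.1]
291 175 0.013 [ 36.  -20.9  34. ]
366 119 0.008 [68.3 22.6 39. ]
289 119 0.008 [ 68.3 -22.1  39. ]
```

The chip end sits 68 mm from the TCP along the holder and the sides are symmetric at ±22 mm, so the slide is exactly over the pad. I'm lowering to contact.

Call:
carry_out --deltas "0 0 0.2 0;0 0 0.2 0;0 0 0.15 0;0 0 0.1 0;0 0 0.04 0;0 0 0.02 0;0 0 0 0;0 0 0 0;0 0 0 0"

```text
time: 14.05
eef_pos: [0.4941, 0.2917, 0.0112]
eef_rot: [[-0.966, 0.26, 0.001], [0.26, 0.966, 0.0], [-0.001, 0.001, -1.0]]
ft_force: [0.0, 0.0, 0.4]
grip_width: 0.314
```

Call:
carry_out --deltas "0 0 0.02 0;0 0 0.01 0;0 0 0 0;0 0 0 0"

```text
time: 14.45
eef_pos: [0.4942, 0.2917, 0.0101]
eef_rot: [[-0.966, 0.26, 0.001], [0.26, 0.966, 0.001], [-0.001, 0.001, -1.0]]
ft_force: [-1.3, -1.5, 4.4]
grip_width: 0.312
```

There is a contact force of 4.4 N, so I release it.

Call:
carry_out --deltas "0 0 0 0;0 0 0 0;0 0 0 0;0 0 0 0;0 0 0 0" --jaw 48

```text
time: 14.95
eef_pos: [0.4938, 0.2915, 0.0091]
eef_rot: [[-0.966, 0.26, -0.0], [0.26, 0.966, -0.0], [0.0, -0.0, -1.0]]
ft_force: [0.1, -0.6, 0.1]
grip_width: 0.56
```

Call:
carry_out --deltas "0 0 -0.1 0;0 0 -0.2 0;0 0 -0.3 0;0 0 -0.4 0;0 0 -0.5 0;0 0 -0.5 0;0 0 -0.5 0;0 0 0 0;0 0 0 0"

```text
time: 15.85
eef_pos: [0.4944, 0.2919, 0.1356]
eef_rot: [[-0.966, 0.26, 0.002], [0.26, 0.966, 0.001], [-0.002, 0.002, -1.0]]
ft_force: [-0.9, 0.4, -0.5]
grip_width: 0.558
```

```bash
python3 - <<'E'
from h import *
s=sense(); p=imaging.camera_params("wrist"); im=imaging.read_camera("wrist"); np.save('w6.npy',im)
cv2.imwrite("pics/w6.png",im[:,:,::-1]); print(s['time'],s['eef_pos'],s['eef_rot'][:2,1],s['grip_width'])
E
```

```text
15.85 [0.49440805 0.2918545  0.13556382] [0.25976897 0.96566906] 0.5584570356485357
```

View pics/w6.png

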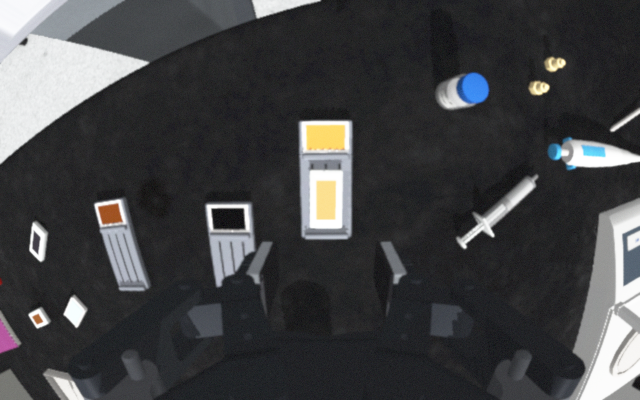

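The tan slide is released and lies centred on its pad at (326,200), between the stops. Next is the brown slide at (565,−223), length at 99°.

Call:
carry_out --deltas "0 0 0 0.96;0 0 0 0.96;0 0 0 0.96;0 0 0 0.96;0 0 0 0.96;0 0 0 0.96;0 0 0 0.96;0 0 0 0.96;0 0 0 0.96;0 0 0 0.96;-0.3 0 0 0;-0.5 0 0 0"

```text
time: 17.1
eef_pos: [0.4993, 0.2516, 0.133]
eef_rot: [[-0.16, 0.987, -0.002], [0.987, 0.16, -0.001], [-0.001, -0.002, -1.0]]
ft_force: [-0.4, 0.1, -0.3]
grip_width: 0.563
```

Call:
carry_out --deltas "-0.6 0 0 0;-0.6 0 0 0;-0.6 0 0 0;-0.6 0 0 0;-0.6 0 0 0;-0.6 0 0 0;-0.6 0 0 0;-0.6 0 0 0;-0.6 0 0 0;-0.6 0 0 0;-0.6 0 0 0;-0.6 0 0 0"

```text
time: 18.3
eef_pos: [0.5548, -0.1057, 0.1333]
eef_rot: [[-0.157, 0.988, -0.002], [0.988, 0.157, 0.0], [0.0, -0.002, -1.0]]
ft_force: [0.1, 0.4, 0.7]
grip_width: 0.567
```

Call:
carry_out --deltas "-0.6 -0.05 0 0;-0.6 -0.05 0 0;-0.6 -0.05 0 0;-0.4 -0.05 0 0;0 0 0 0;0 0 0 0"

```text
time: 18.9
eef_pos: [0.5619, -0.2144, 0.1333]
eef_rot: [[-0.155, 0.988, -0.002], [0.988, 0.155, 0.001], [0.001, -0.002, -1.0]]
ft_force: [-0.4, 0.2, -0.1]
grip_width: 0.565
```

```bash
python3 - <<'E'
from h import *
s=sense(); p=imaging.camera_params("wrist"); im=imaging.read_camera("wrist"); np.save('w7.npy',im)
cv2.imwrite("pics/w7.png",im[:,:,::-1]); print(s['time'],s['eef_pos'],s['eef_rot'][:2,1],s['grip_width'])
o=imaging.recognise("wrist","brown_slide"); print([(round(k['confidence'],2),k['extent']) for k in o])
E
```

```text
18.9 [ 0.56193996 -0.21437188  0.13330904] [0.98786915 0.15527719] 0.5647450822584438
[(0.72, [312.5, 180.7, 346.3, 238.2])]
```

View pics/w7.png

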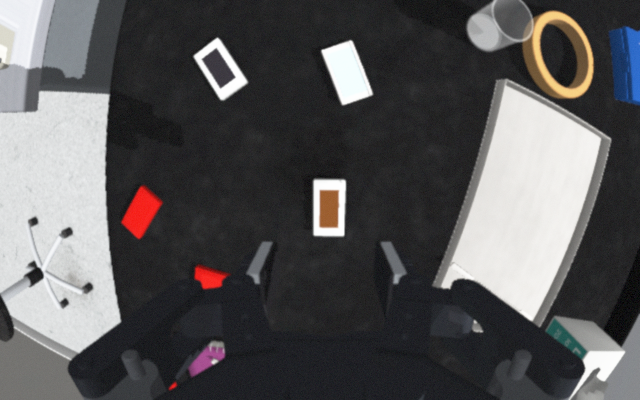

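```bash
cat >> h.py <<'E'
def rows(s,x,y):
    """tool-axis units to reach world x,y (m)"""
    d=s['eef_rot'].T@np.array([x-s['eef_pos'][0],y-s['eef_pos'][1],0]); return np.round(d/.05,2)
E
python3 - <<'E'
from h import *
s=sense(); p=imaging.camera_params("wrist"); im=np.load('w7.npy')
for u,v in [(329,208),(220,68)]:
    r=rect_w(s,p,im,u,v); print(r, rows(s,*(r[0]/1000)), np.degrees(np.arctan2(s['eef_rot'][1,1],s['eef_rot'][0,1])))
E
```

```text
(array([ 566.3, -222.6]), array([28.6, 53.5]), np.float32(98.3)) [-0.2   0.05 -0.  ] 9.013818318218311
(array([ 450.2, -110.9]), array([29.6, 54.2]), np.float32(131.2)) [ 2.37 -1.9   0.  ] 9.013818318218311
```

The brown slide at (329,208) measures (566,−222.5) mm, angle 98.5°. I'm descending to grip it.

Call:
carry_out --deltas "-0.18 0.06 0 0.09;0 0 0.3 0;0 0 0.4 0;0 0 0.4 0;0 0 0.4 0;0 0 0.4 0;0 0 0.3 0;0 0 0.2 0;0 0 0.12 0;0 0 0.08 0;0 0 0 0;0 0 0 0"

```text
time: 20.2
eef_pos: [0.5681, -0.2224, 0.005]
eef_rot: [[-0.145, 0.989, 0.001], [0.989, 0.145, -0.001], [-0.001, 0.001, -1.0]]
ft_force: [0.6, -0.2, -0.2]
grip_width: 0.564
```

Call:
carry_out --deltas "0 0 0.06 0;0 0 0 0;0 0 0 0"

```text
time: 20.5
eef_pos: [0.5676, -0.2223, 0.0015]
eef_rot: [[-0.145, 0.989, 0.0], [0.989, 0.145, -0.0], [-0.0, 0.0, -1.0]]
ft_force: [-0.2, -0.5, -0.5]
grip_width: 0.566
```

Call:
carry_out --deltas "0 0 0 0;0 0 0 0;0 0 0 0;0 0 0 0;0 0 0 0;0 0 0 0;0 0 0 0;0 0 0 0" --jaw 15 --squeeze 30

```text
time: 21.3
eef_pos: [0.5679, -0.2223, 0.0016]
eef_rot: [[-0.145, 0.989, 0.001], [0.989, 0.145, -0.0], [-0.0, 0.001, -1.0]]
ft_force: [0.1, -0.1, 3.6]
grip_width: 0.317
```

Call:
carry_out --deltas "0 0 -0.1 0;0 0 -0.2 0;0 0 -0.3 0;0 0 -0.4 0;0 0 -0.5 0;0 0 -0.5 0;0 0 -0.5 0;0 0 -0.3 0;0 0 0 0;0 0 0 0"

```text
time: 22.3
eef_pos: [0.5675, -0.2222, 0.1414]
eef_rot: [[-0.145, 0.989, 0.0], [0.989, 0.145, -0.0], [-0.0, 0.0, -1.0]]
ft_force: [0.1, -1.0, -0.7]
grip_width: 0.311
```

```bash
python3 - <<'E'
from h import *
s=sense(); p=imaging.camera_params("wrist"); im=imaging.read_camera("wrist"); np.save('w8.npy',im)
cv2.imwrite("pics/w8.png",im[:,:,::-1]); print(s['time'],s['eef_pos'],s['eef_rot'][:2,1],s['grip_width'])
E
```

```text
22.3 [ 0.56747423 -0.22217548  0.14138206] [0.98947112 0.14473027] 0.3111544262862913
```

View pics/w8.png

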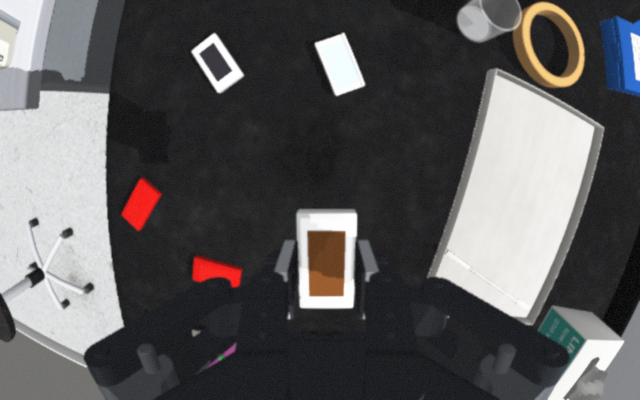

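The brown slide is held and centred. I'm carrying it to the brown holder at (502,51.5), yaw about −8°.

Call:
carry_out --deltas "0 0 0 -0.9;0 0 0 -0.9;0 0 0 -0.9;0 0 0 -0.9;0 0 0 -0.9;0 0 0 -0.9;0 0 0 -0.9;0 0 0 -0.9;0 0 0 -0.9;0 0 0 -0.9;0 0 0 -0.9;0 0 0 -0.8"

```text
time: 23.55
eef_pos: [0.5665, -0.2218, 0.1393]
eef_rot: [[-0.991, 0.137, -0.003], [0.137, 0.991, 0.001], [0.004, 0.001, -1.0]]
ft_force: [0.0, 0.1, -0.3]
grip_width: 0.311
```

Call:
carry_out --deltas "0.1 0.3 0 0;0.22 0.55 0 0;0.22 0.55 0 0;0.22 0.55 0 0;0.22 0.55 0 0;0.22 0.55 0 0;0.22 0.55 0 0;0.22 0.55 0 0;0.22 0.55 0 0;0.2 0.54 0 0;0 0 0 0;0 0 0 0"

```text
time: 24.75
eef_pos: [0.5015, 0.0526, 0.1407]
eef_rot: [[-0.99, 0.14, -0.002], [0.14, 0.99, -0.0], [0.001, -0.001, -1.0]]
ft_force: [0.2, 1.1, 0.6]
grip_width: 0.314
```

Call:
carry_out --deltas "0 0 0.3 0;0 0 0.4 0;0 0 0.4 0;0 0 0.4 0;0 0 0.3 0;0 0 0 0;0 0 0 0"

```text
time: 25.45
eef_pos: [0.5024, 0.051, 0.0512]
eef_rot: [[-0.99, 0.143, -0.001], [0.143, 0.99, -0.0], [0.001, -0.0, -1.0]]
ft_force: [0.5, -0.3, -0.3]
grip_width: 0.315
```

```bash
python3 - <<'E'
from h import *
s=sense(); p=imaging.camera_params("wrist"); im=imaging.read_camera("wrist"); np.save('w9.npy',im)
cv2.imwrite("pics/w9.png",im[:,:,::-1]); print(s['time'],s['eef_pos'],s['eef_rot'][:2,1],s['grip_width'])
cv2.imwrite("pics/w9c.png",cv2.resize(im[80:320,240:420],None,fx=2.5,fy=2.5)[:,:,::-1])
E
```

```text
25.45 [0.50235707 0.05101522 0.05116235] [0.14282099 0.98974847] 0.3153934854434325
```

View pics/w9c.png

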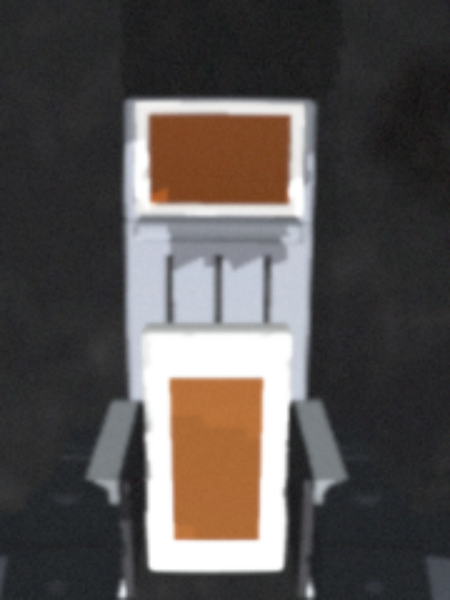

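```bash
python3 - <<'E'
from h import *
s=sense(); p=imaging.camera_params("wrist")
for u,v,z in [(290.5,120,.008),(366.4,120,.008),(291.5,167,.008),(364,167,.008)]:
    print(u,v,z,np.round(s['eef_rot'].T@(wrist_pt(s,u,v,z,p)-s['eef_pos'])*1000,1))
E
```

```text
290.5 120 0.008 [ 67.8 -21.7  43.8]
366.4 120 0.008 [67.9 23.4 43.8]
291.5 167 0.008 [ 39.3 -21.6  43.8]
364 167 0.008 [39.3 22.4 43.8]
```

The chip end is at 67.8 mm and the sides at −21.7/+23.4 mm, which is well aligned. I'm lowering.

Call:
carry_out --deltas "0 0.01 0.25 0;0 0 0.25 0;0 0 0.15 0;0 0 0.1 0;0 0 0.04 0;0 0 0.02 0;0 0 0.01 0;0 0 0 0;0 0 0 0;0 0 0 0"

```text
time: 26.5
eef_pos: [0.5028, 0.0522, 0.0105]
eef_rot: [[-0.99, 0.141, 0.0], [0.141, 0.99, 0.0], [-0.0, 0.0, -1.0]]
ft_force: [0.3, -0.7, 0.1]
grip_width: 0.316
```

Call:
carry_out --deltas "0 0 0.02 0;0 0 0.01 0;0 0 0 0;0 0 0 0"

```text
time: 26.9
eef_pos: [0.5029, 0.0522, 0.0096]
eef_rot: [[-0.99, 0.141, 0.001], [0.141, 0.99, 0.0], [-0.001, 0.0, -1.0]]
ft_force: [-1.0, 0.6, 5.9]
grip_width: 0.313
```

It's in contact, so I release and lift.

Call:
carry_out --deltas "0 0 0 0;0 0 0 0;0 0 0 0;0 0 0 0;0 0 0 0" --jaw 48

```text
time: 27.4
eef_pos: [0.5026, 0.0522, 0.0086]
eef_rot: [[-0.99, 0.141, -0.0], [0.141, 0.99, -0.0], [0.0, -0.0, -1.0]]
ft_force: [-0.6, -0.7, -0.4]
grip_width: 0.56
```

Call:
carry_out --deltas "0 0 -0.1 0;0 0 -0.2 0;0 0 -0.3 0;0 0 -0.4 0;0 0 -0.5 0;0 0 -0.5 0;0 0 -0.5 0;0 0 0 0;0 0 0 0"

```text
time: 28.3
eef_pos: [0.5033, 0.0522, 0.135]
eef_rot: [[-0.99, 0.141, 0.002], [0.141, 0.99, 0.0], [-0.002, 0.001, -1.0]]
ft_force: [0.3, -0.1, -0.3]
grip_width: 0.563
```

```bash
python3 - <<'E'
from h import *
s=sense(); p=imaging.camera_params("wrist"); im=imaging.read_camera("wrist"); np.save('w10.npy',im)
cv2.imwrite("pics/w10.png",im[:,:,::-1]); print(s['time'],s['eef_pos'],s['eef_rot'][:2,1],s['grip_width'])
E
```

```text
28.3 [0.50326884 0.05224599 0.13502625] [0.14113225 0.98999056] 0.5626116514168592
```

View pics/w10.png

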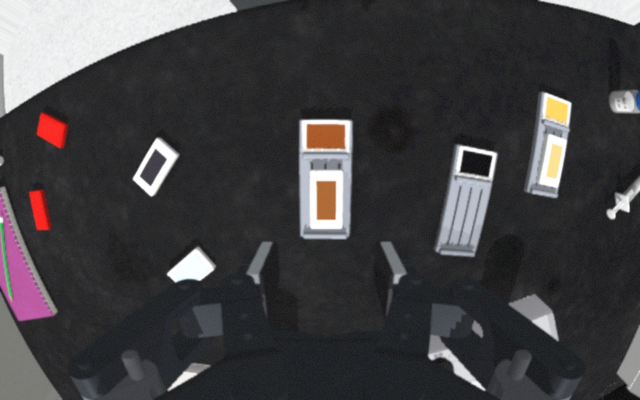

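The brown slide is well placed at (325,200), and tan is unchanged. Next is the black slide at (449.5,−111), length at 131.4°.

Call:
carry_out --deltas "0 0 0 0.9;0 0 0 1;0 0 0 1;0 0 0 1;0 0 0 1;0 0 0 1;-0.24 -0.4 0 0;-0.3 -0.52 0 0;-0.3 -0.52 0 0;-0.3 -0.52 0 0;-0.3 -0.52 0 0;-0.3 -0.5 0 0"

```text
time: 29.55
eef_pos: [0.4466, -0.1123, 0.1325]
eef_rot: [[-0.66, 0.751, -0.003], [0.751, 0.66, 0.001], [0.002, -0.002, -1.0]]
ft_force: [-0.2, 0.4, -0.4]
grip_width: 0.565
```

Call:
carry_out --deltas "0 0 0 0;0 0 0 0;0 0 0 0"

```text
time: 29.85
eef_pos: [0.448, -0.1109, 0.1332]
eef_rot: [[-0.661, 0.751, -0.001], [0.751, 0.661, 0.001], [0.001, -0.0, -1.0]]
ft_force: [-0.4, 0.4, -0.1]
grip_width: 0.564
```

```bash
python3 - <<'E'
from h import *
s=sense(); p=imaging.camera_params("wrist"); im=imaging.read_camera("wrist"); np.save('w11.npy',im)
cv2.imwrite("pics/w11.png",im[:,:,::-1]); print(s['time'],s['eef_pos'],s['eef_rot'][:2,1],s['grip_width'])
r=rect_w(s,p,im,326,205); print(r, r and rows(s,*(r[0]/1000)), np.degrees(np.arctan2(s['eef_rot'][1,1],s['eef_rot'][0,1])))
E
```

```text
29.85 [ 0.44797934 -0.11086751  0.13319   ] [0.75059542 0.66076194] 0.5643691496833732
(array([ 448.7, -111.2]), array([29. , 53.2]), np.float32(131.3)) [-0.01  0.01 -0.  ] 41.358012966511424
```

View pics/w11.png

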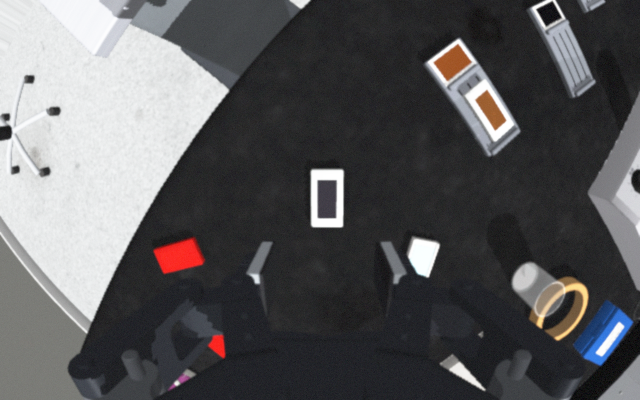

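The black slide at (327,198) is centred under the gripper and the angle matches. I'm descending and gripping.

Call:
carry_out --deltas "0 0 0.3 0;0 0 0.4 0;0 0 0.4 0;0 0 0.4 0;0 0 0.4 0;0 0 0.3 0;0 0 0.2 0;0 0 0.12 0;0 0 0.1 0;0 0 0 0;0 0 0 0"

```text
time: 31.0
eef_pos: [0.4486, -0.1116, 0.0032]
eef_rot: [[-0.66, 0.751, 0.001], [0.751, 0.66, -0.0], [-0.001, 0.0, -1.0]]
ft_force: [0.4, 0.3, -0.4]
grip_width: 0.558
```

Call:
carry_out --deltas "0 0 0 0;0 0 0 0;0 0 0 0;0 0 0 0;0 0 0 0;0 0 0 0;0 0 0 0;0 0 0 0" --jaw 15 --squeeze 30

```text
time: 31.8
eef_pos: [0.4488, -0.1117, 0.0035]
eef_rot: [[-0.66, 0.751, 0.001], [0.751, 0.66, -0.0], [-0.001, 0.001, -1.0]]
ft_force: [0.3, -0.0, 5.8]
grip_width: 0.311
```

Call:
carry_out --deltas "0 0 -0.1 0;0 0 -0.2 0;0 0 -0.3 0;0 0 -0.4 0;0 0 -0.5 0;0 0 -0.5 0;0 0 -0.5 0;0 0 -0.3 0;0 0 0 0;0 0 0 0"

```text
time: 32.8
eef_pos: [0.4481, -0.1116, 0.1429]
eef_rot: [[-0.66, 0.751, 0.001], [0.751, 0.66, -0.0], [-0.0, 0.0, -1.0]]
ft_force: [-0.8, 0.2, -0.9]
grip_width: 0.315
```

```bash
python3 - <<'E'
from h import *
s=sense(); p=imaging.camera_params("wrist"); im=imaging.read_camera("wrist")
cv2.imwrite("pics/w12.png",im[:,:,::-1]); print(s['time'],s['eef_pos'],s['eef_rot'][:2,1],s['grip_width'])
E
```

```text
32.8 [ 0.4481371  -0.11155516  0.14291023] [0.75106121 0.6602325 ] 0.3147296439765268
```

View pics/w12.png

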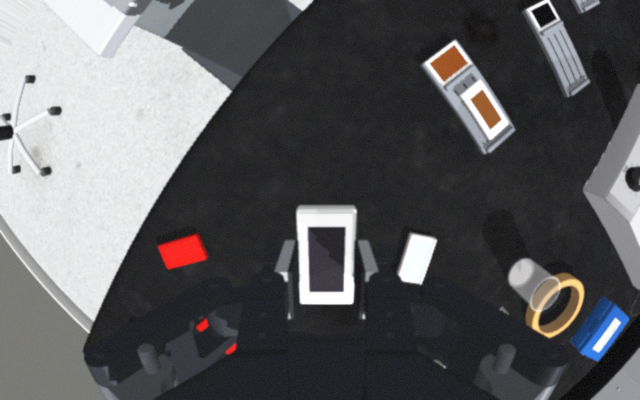

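The black slide is held. I'm carrying it to the black holder at (542,182.5), yaw about −14.5°.

Call:
carry_out --deltas "0 0 0 -0.97;0 0 0 -1;0 0 0 -1;0 0 0 -1;0 0 0 -1;0 0 0 0"

```text
time: 33.45
eef_pos: [0.4472, -0.1113, 0.1414]
eef_rot: [[-0.968, 0.251, -0.003], [0.251, 0.968, 0.001], [0.003, -0.0, -1.0]]
ft_force: [0.3, -0.3, -1.0]
grip_width: 0.311
```

Call:
carry_out --deltas "-0.03 0.3 0 0;-0.03 0.6 0 0;-0.03 0.6 0 0;-0.04 0.6 0 0;-0.04 0.6 0 0;-0.04 0.6 0 0;-0.04 0.6 0 0;-0.04 0.6 0 0;-0.04 0.6 0 0;-0.03 0.6 0 0;0 0.46 0 0;0 0 0 0"

```text
time: 34.65
eef_pos: [0.5428, 0.1848, 0.1414]
eef_rot: [[-0.968, 0.249, -0.001], [0.249, 0.968, 0.0], [0.001, 0.0, -1.0]]
ft_force: [-0.3, -0.5, -0.2]
grip_width: 0.307
```

Call:
carry_out --deltas "0 0 0.3 0;0 0 0.4 0;0 0 0.4 0;0 0 0.4 0;0 0 0.3 0;0 0 0 0;0 0 0 0"

```text
time: 35.35
eef_pos: [0.5422, 0.1814, 0.0524]
eef_rot: [[-0.968, 0.252, -0.002], [0.252, 0.968, -0.001], [0.001, -0.001, -1.0]]
ft_force: [-0.2, 0.3, 0.9]
grip_width: 0.315
```

```bash
python3 - <<'E'
from h import *
s=sense(); p=imaging.camera_params("wrist"); im=imaging.read_camera("wrist"); np.save('w13.npy',im)
print(s['time'],s['eef_pos'],s['eef_rot'][:2,1],s['grip_width'])
cv2.imwrite("pics/w13c.png",cv2.resize(im[80:320,240:420],None,fx=2.5,fy=2.5)[:,:,::-1])
E
```

```text
35.35 [0.5422231  0.18135642 0.05240897] [0.25219473 0.96767591] 0.3151385263371875
```

View pics/w13c.png

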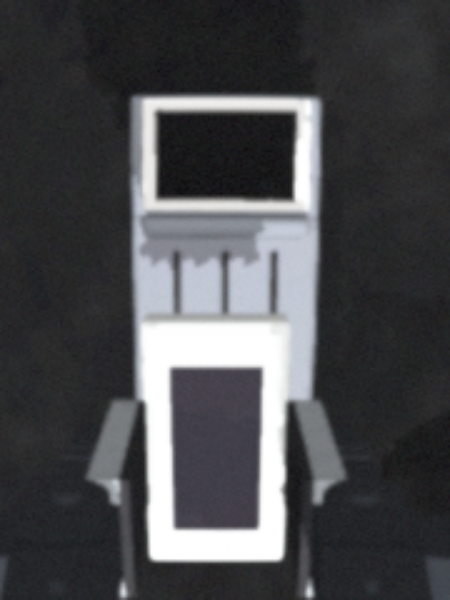

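The holder sits about 2 mm to +y of the tool, so I shift +0.03 while lowering.

Call:
carry_out --deltas "0 0.03 0.25 0;0 0 0.25 0;0 0 0.15 0;0 0 0.08 0;0 0 0.03 0;0 0 0.02 0;0 0 0 0;0 0 0 0;0 0 0 0"

```text
time: 36.3
eef_pos: [0.5435, 0.1837, 0.0142]
eef_rot: [[-0.968, 0.25, 0.001], [0.25, 0.968, 0.0], [-0.001, 0.0, -1.0]]
ft_force: [0.2, 0.8, -0.4]
grip_width: 0.31
```

Call:
carry_out --deltas "0 0 0.02 0;0 0 0.02 0;0 0 0.01 0;0 0 0 0;0 0 0 0"

```text
time: 36.8
eef_pos: [0.5432, 0.1836, 0.0116]
eef_rot: [[-0.968, 0.25, 0.0], [0.25, 0.968, 0.0], [-0.0, 0.0, -1.0]]
ft_force: [-0.6, 0.1, 3.3]
grip_width: 0.312
```

Call:
carry_out --deltas "0 0 0.01 0;0 0 0 0;0 0 0 0;0 0 0 0"

```text
time: 37.2
eef_pos: [0.5432, 0.1836, 0.0116]
eef_rot: [[-0.968, 0.25, 0.0], [0.25, 0.968, 0.0], [-0.0, 0.0, -1.0]]
ft_force: [-2.4, -0.2, 6.6]
grip_width: 0.316
```

Call:
carry_out --deltas "0 0 0 0;0 0 0 0;0 0 0 0;0 0 0 0;0 0 0 0" --jaw 48

```text
time: 37.7
eef_pos: [0.5431, 0.1835, 0.0106]
eef_rot: [[-0.968, 0.251, -0.0], [0.251, 0.968, -0.0], [0.0, -0.0, -1.0]]
ft_force: [-0.0, 0.3, 0.4]
grip_width: 0.568
```

Call:
carry_out --deltas "0 0 -0.1 0;0 0 -0.2 0;0 0 -0.3 0;0 0 -0.4 0;0 0 -0.5 0;0 0 -0.5 0;0 0 -0.5 0;0 0 0 0;0 0 0 0"

```text
time: 38.6
eef_pos: [0.5438, 0.1838, 0.1371]
eef_rot: [[-0.968, 0.25, 0.002], [0.251, 0.968, 0.001], [-0.002, 0.001, -1.0]]
ft_force: [-0.9, -0.1, -0.9]
grip_width: 0.559
```

```bash
python3 - <<'E'
from h import *
s=sense(); p=imaging.camera_params("wrist"); im=imaging.read_camera("wrist"); np.save('w14.npy',im)
cv2.imwrite("pics/w14.png",im[:,:,::-1]); print(s['time'],s['eef_pos'],s['eef_rot'][:2,1],s['grip_width'])
E
```

```text
38.6 [0.54376116 0.18375895 0.13707026] [0.25049846 0.96811604] 0.559465086723739
```

View pics/w14.png

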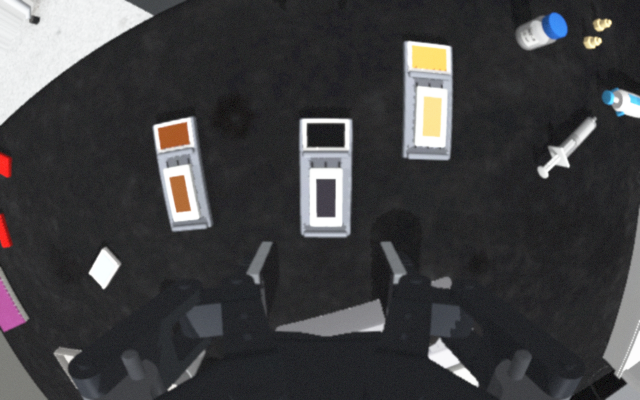

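All three slides lie flat and centred on matching pads: brown (181,193), black (325,197), tan (431,112). I'll check their positions in numbers before handing in.

```bash
python3 - <<'E'
from h import *
s=sense(); p=imaging.camera_params("wrist"); im=np.load('w14.npy')
for n,u,v,ref in [("brown",181,193,(502.3,51.5)),("black",325,197,(542.5,183)),("tan",431,112,(493.7,290.5))]:
    for thr in (205,220): print(n,rect_w(s,p,im,u,v,z=.016,thr=thr),ref)
p1=rect_w(s,p,im,104,268); print("plain",p1)
for n in ("beaker","blue_cap_vial","plain_slide"):
    o=imaging.recognise("top",n); print(n,[(round(k['confidence'],2),[int(q) for q in k['extent']]) for k in o[:1]])
E
```

```text
brown (array([502.4,  52.2]), array([29.8, 52.4]), np.float32(171.9)) (502.3, 51.5)
brown (array([502.3,  52.2]), array([29. , 52.3]), np.float32(172.1)) (502.3, 51.5)
black (array([541.1, 182.8]), array([29.3, 52.1]), np.float32(165.5)) (542.5, 183)
black (array([541.5, 182.9]), array([28.5, 51.4]), np.float32(166.1)) (542.5, 183)
tan (array([493.7, 289.9]), array([28.9, 53.2]), np.float32(164.3)) (493.7, 290.5)
tan (array([493.7, 289.9]), array([28.7, 52. ]), np.float32(164.5)) (493.7, 290.5)
plain (array([558.9, -97.4]), array([30.8, 58.5]), np.float32(119.4))
beaker [(0.77, [337, 139, 352, 154])]
blue_cap_vial [(0.51, [183, 230, 197, 237])]
plain_slide [(0.47, [361, 182, 377, 198])]
```

All the checks agree, so I'm handing the job in.

```bash
python3 -c "
from bench import arm
print(arm.job_done())"
```

```text
the job is handed in; nothing more can be done
None
```

I laid the three coated slides on their matching holders in the order tan, brown, black, and handed the job in at about 39 s. Each one was lowered until I felt a light contact of 4–7 N, then released.

- **Slide positions:** in the last wrist picture each slide's centre is within about 2 mm of its pad's middle. Each lies within about 1° of its holder's length.
- **Things left alone:** the beaker, the vial and the red look-alikes were never touched. The uncoated slide's box in the top camera is the same as at the start to within a pixel. The last wrist picture put it about 4 mm off its first position, but that reading was near the picture's edge, where the measured size was also off.
- **Not checked by a picture:** slide height and tilt. I judged those from the contact heights and from how the slides looked.
- **Disagreements:** the network did not find the black slide in the first top view, so I located it by its white frame in the wrist picture instead. The network also reported the red look-alikes as tan slides, and I ruled those out by colour.

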